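Bolt down the canner lid crisscross and shut its vent

TASK

The pressure canner's lid is on, but its four clamp nuts are still loose and its vent lever is open. Tighten the nuts clockwise in two passes, crisscross, each time going from a nut to the one opposite before taking the other pair: first bring all four about halfway, then bring all four fully home. Only then push the vent lever right over to its other side, and leave the other things on the worktop where they are.

Things in the scene. Friction and masses are not known exactly. Their poses are not given: they have to be found in the camera images.
- pot: the pressure canner: a round aluminium pot fixed to the worktop, 220 mm across, with a flat lid and flange 272 mm across. Origin under its centre on the worktop, z up. Its two black carrying handles are on its +y and -y sides, below the flange, reaching 155 mm from the axis
- lid_top (a point): centre of the lid's flat top face, 160 mm above the worktop, axes as the pot's. Four clamp nuts 115 mm from it at 45, 135, 225, 315 degrees anticlockwise from x: nut_1, nut_2, nut_3, nut_4; so 1 is opposite 3 and 2 opposite 4. Vent lever in the middle. A brass gauge (32 mm across, 24 mm high, 56 mm towards +y) and a low brass plug (towards -y) are not used
- nut_1 (a joint): turn of clamp nut 1 in rad: 0 is loose, it grows as the nut is turned clockwise seen from above, halfway is 0.785, and 1.571 is fully home against a firm stop. Stiff with friction (0.10 to 0.15 N m), it stays where it is left. Fully home, the long end of its bar points straight at the lid's centre; at 0 it stands 90 degrees anticlockwise of that, along the lid's edge; halfway is 45 degrees. Starts between 0.15 and 0.45
- nut_2 (a joint): turn of clamp nut 2 in rad: 0 is loose, it grows as the nut is turned clockwise seen from above, halfway is 0.785, and 1.571 is fully home against a firm stop. Otherwise like nut_1
- nut_3 (a joint): turn of clamp nut 3 in rad: 0 is loose, it grows as the nut is turned clockwise seen from above, halfway is 0.785, and 1.571 is fully home against a firm stop. Otherwise like nut_1
- nut_4 (a joint): turn of clamp nut 4 in rad: 0 is loose, it grows as the nut is turned clockwise seen from above, halfway is 0.785, and 1.571 is fully home against a firm stop. Otherwise like nut_1
- nut_1_grip (a point): clamp nut 1's point to grip: on its turning axis, 32 mm above the lid's top, just above mid-height of its bar. The nut is a black bar, 12 mm thick with flat sides, reaching 35 mm from the axis one way (long end, the point's x) and 20 mm the other; it spans 18 to 42 mm above the lid (its long end 22 to 38), over a 26 mm boss up to 10 mm. z is up
- nut_2_grip (a point): clamp nut 2's point to grip: on its turning axis, 32 mm above the lid's top, just above mid-height of its bar. Same shape and axes as nut_1's
- nut_3_grip (a point): clamp nut 3's point to grip: on its turning axis, 32 mm above the lid's top, just above mid-height of its bar. Same shape and axes as nut_1's
- nut_4_grip (a point): clamp nut 4's point to grip: on its turning axis, 32 mm above the lid's top, just above mid-height of its bar. Same shape and axes as nut_1's
- vent (a joint): swing of the vent lever in rad: 0 is open, leaning 0.7 rad from upright towards the pot's -x side; 1.4 is shut, leaning as far towards the pot's +x side, against a stop. Held by friction, about 1.6 N at the ball; it stays where it is left. Starts between 0 and 0.15
- vent_tip (a point): centre of the black ball (18 mm across) at the end of the vent lever, a thin steel rod 45 mm long in the middle of the lid. Its pivot is on the lid's axis, 24 mm above the lid's top, and turns about the pot's y axis; the rod sits on a brass block 18 x 20 mm that reaches 25 mm above the lid
- tumbler: a bystander: clear drinking glass, 66 mm across, 110 mm tall, standing near the pot; origin under its centre
- mug: a bystander: white mug, 80 mm across, 92 mm tall, near the pot; origin under its centre
- spoon: a bystander: spoon lying on the worktop near the pot; origin on its underside
- carton: a bystander: white and blue milk carton, 78 x 78 x 220 mm; origin under its centre
- jar: a bystander: jar, 72 mm across, 100 mm tall; origin under its centre
- shaker: a bystander: small glass shaker, 44 mm across, 90 mm tall; origin under its centre
- sponge: a bystander: yellow sponge block, 100 x 65 x 30 mm; origin under its centre

How it is judged:
By the outcome, as a careful person would: the job done as asked, in the order asked, and still so for the second after the job is handed in, with the robot touching nothing.
It also fails if it takes over 72 s, if anything falls off the work surface, if the arm or the gripper's body presses on something with over 40 N, if the wrist force passes 120 N, or if a joint passes its speed limit or range.

ROBOT

A 7-joint arm with a two-finger parallel gripper is mounted at the origin on the work surface. World frame = base frame: x ahead of the robot, y to its left, z up, the work surface at z = 0. Lengths are in m, angles in degrees, forces in N, time in s.
With the tool pointing down it reaches from about 0.4 to 0.85 m from the base axis. Payload 4.5 kg.
Tool frame: the origin (TCP) lies on the centre line of the jaws, within the pads' length; the fingertips stand 17 mm ahead of it and the grasp point (between the pads) lies 2 mm behind it; z points along the fingers, y is the line along which they close (so a half turn about z gives the same grasp; the last joint's range is limited). The gripper opens to 85 mm and grips with 20 to 120 N. Pads are 22 mm wide; open, the fingers measure 114 mm over their backs; the gripper's body (76 mm by 85 mm) begins 54 mm behind the grasp point. The pads swing forward as they close: fully open they stand 13 mm farther back than shut.
Start: joints at [-69.225, 39.483, -11.15, 89.685, 9.013, 51.709, -12.324], TCP at [0.202, 0.592, 0.248] pointing down, gripper open.
Joint ranges: [-172.22, 172.22], [-26.19, 119.32], [-84.43, 86.54], [7.71, 146.69], [-57.33, 237.33], [2.42, 119.75], [-152.13, 152.13]. Speed limits (degrees/s): [147.25, 147.25, 180, 180, 180, 180, 180].

INTERFACE

Orientations are given as [roll, pitch, yaw] about the fixed x, y, z axes, in that order (R = Rz(yaw) Ry(pitch) Rx(roll)).
In Python, from cell import observe, get_image, job_done gives the robot as it stands. The module is installed in compiled form; this text tells all that it offers.
- The arm moves only by the shell command python3 -m creep 'ROWS' [FORCE]. ROWS is JSON, one flat list of numbers, 7 for each row, row after row: the opening, from -1 (shut) to 1 (fully open), then the shift along the tool's x, y, z in cm, then the turn, a rotation vector about the tool's x, y, z in rad. A call has 1 to 10 rows; each row shifts and turns the commanded pose from where the row before left it, along the tool's axes as they then stand; what a row does not reach is not made up. A row lasts 1/10 s, in which the tool goes at most 50 mm and 8.59 degrees, less where a joint would pass 70% of its speed; a pose out of reach is approached as far as the arm can. A call with a gripper value outside its range is refused whole. The fingers move at their own pace and stop on an object; FORCE is the grip in N (left out, the last holds). Time passes only in rows, so rows that do not move let the fingers close. It gives the time, the measured TCP pose, the force, the opening and the grip force at its end, in the units of the state.
- observe(): the state, without advancing time (a new reading comes with each control period).
- get_image(name): name is "side" or "top"; returns a dict with "frame" (400x640x3 uint8, blue, green, red), "z_map" (400x640 float32, m along the optical axis (not along the pixel's ray), 0 where there is no reading), "camera_matrix" (3x3 intrinsics, pixels), "k1" (the pictures are not rectified: a ray, as slopes to the right and down, at radius r is drawn at 1 + k1 r^2 times it, then the intrinsics apply), "R" (3x3) and "t" (3): a world point X has camera coordinates R X + t. Camera axes: x right, y down, z forward; pixel columns grow to the right and rows downward; lengths in m; the calibration is good to about 2 mm. A picture is of the moment at which its call begins.
- job_done(): hands the job in; it is judged then, once.
The state is a dict: "time": time; "qpos": joint angles; "qd": joint speeds; "tau": joint torques, N m; "position": TCP position; "tcp_rot": TCP orientation; "ft_force": force on the tool from outside, world axes, zero at the start; "ft_torque": the same for the moment, N m; "grip_width": finger opening in m; "grasp_force": force on a finger pad.
Only numpy, scipy, OpenCV 4.12 (cv2) and the standard library are available. Lean on these libraries where they do the work, as an engineer would, in place of code of your own. Each camera call takes 0.05 s, during which the arm holds its last target. There are 200 camera calls.

## Working session

There is one attempt and no reset: what is moved stays moved. The work goes in short steps, Python scripts to look and compute and a shell command to move; the robot and the scene stay as the last step left them, time stands still between calls to the robot, and variables do not carry over. Pictures are saved under pics/ and viewed, at most 10 in all, crops included, and the job is handed in when it is done.

```bash
mkdir -p pics; python3 - <<'E'
from cell import observe,get_image
import cv2,numpy as np
s=observe();print({k:np.round(v,3).tolist() for k,v in s.items()})
for n in("top","side"):
    g=get_image(n);cv2.imwrite(f"pics/{n}0.png",g["frame"]);np.savez(f"{n}0.npz",**g)
    print(n,g["camera_matrix"].tolist(),g["k1"],np.round(g["R"],4).tolist(),np.round(g["t"],4).tolist(),"cam pos",-g["R"].T@g["t"])
E
```

```text
{'time': 0.0, 'qpos': [-69.223, 39.534, -11.147, 89.747, 9.011, 51.709, -12.325], 'qd': [-0.008, 0.023, 0.06, 0.011, -0.033, -0.093, 0.002], 'tau': [-0.0, -53.962, -1.266, -15.854, 0.009, 0.01, -0.0], 'position': [0.202, 0.591, 0.247], 'tcp_rot': [-179.891, 0.005, 161.165], 'ft_force': [0.736, -0.879, 0.503], 'ft_torque': [0.015, 0.029, -0.006], 'grasp_force': 0.0, 'grip_width': 0.086}
top [[486.9485070926173, 0.0, 311.19388722435275], [0.0, 486.9485070926173, 193.81433152404654], [0.0, 0.0, 1.0]] -0.00785999916143757 [[-0.0152, -0.9999, -0.0006], [-0.973, 0.015, -0.2305], [0.2305, -0.003, -0.9731]] [-0.1373, 0.5803, 1.4597] cam pos [ 0.22599764 -0.14160619  1.55409745]
side [[454.07112279764783, 0.0, 313.5760882575597], [0.0, 454.07112279764783, 195.97460079826558], [0.0, 0.0, 1.0]] -0.039125914367199005 [[0.7694, -0.6386, 0.0109], [-0.4822, -0.592, -0.6458], [0.4189, 0.4917, -0.7634]] [-0.5148, 0.2577, 1.363] cam pos [-0.05051659 -0.84634702  1.21253459]
```

View pics/top0.png

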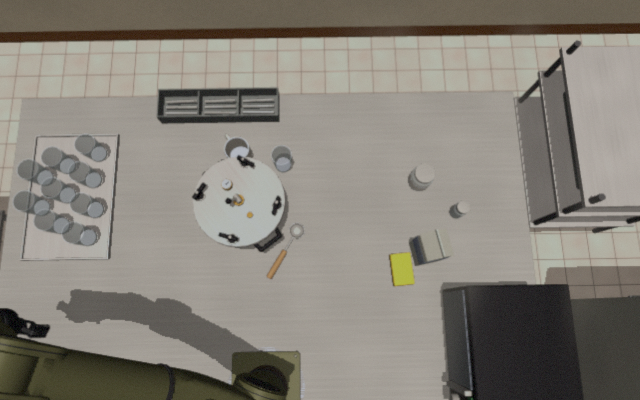

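View pics/side0.png

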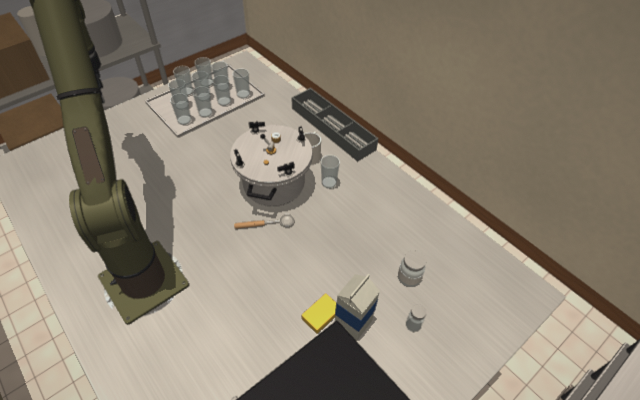

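The top view shows the pot at about (240,202), with nuts at (246,161), (200,190), (228,238) and (277,206). The gauge is at (227,184), the plug at (250,215), and the -y handle at (269,240). The side view shows the mug and tumbler close to the pot on its far side. Next I'll measure the lid and nuts.

```bash
cat > h.py <<'E'
import numpy as np,cv2
def rays(g,uv):
    K=g["camera_matrix"];d=np.array([g["k1"].item() if hasattr(g["k1"],"item") else g["k1"],0,0,0,0.])
    p=cv2.undistortPoints(np.float64(uv).reshape(-1,1,2),K,d)[:,0]
    return np.c_[p,np.ones(len(p))]
def plane(g,uv,z):
    R,t=g["R"],g["t"];o=-R.T@t;d=rays(g,uv)@R
    return o+d*((z-o[2])/d[:,2])[:,None]
def cloud(g):
    H,W=g["z_map"].shape;v,u=np.mgrid[:H,:W]
    return ((rays(g,np.c_[u.ravel(),v.ravel()])*g["z_map"].reshape(-1,1)-g["t"])@g["R"]).reshape(H,W,3)
def project(g,X):
    return cv2.projectPoints(np.float64(X).reshape(-1,1,3),cv2.Rodrigues(g["R"])[0],g["t"],g["camera_matrix"],np.array([float(g["k1"]),0,0,0,0]))[0][:,0]
E
python3 - <<'E'
from h import *
out=[]
for n,(u0,v0,u1,v1) in (("top",(180,140,300,260)),("side",(215,110,330,215))):
    g=dict(np.load(n+"0.npz"));P=cloud(g)
    m=np.zeros((400,640),bool);m[v0:v1,u0:u1]=1
    lid=m&(abs(P[...,2]-.16)<.008)
    c,_=cv2.findContours(lid.astype(np.uint8),cv2.RETR_EXTERNAL,cv2.CHAIN_APPROX_NONE)
    c=max(c,key=cv2.contourArea);hull=cv2.convexHull(c)[:,0]
    w=plane(g,hull,.16)[:,:2]
    (cx,cy),r=cv2.minEnclosingCircle(w.astype(np.float32))
    A=np.c_[2*w,np.ones(len(w))];s=np.linalg.lstsq(A,(w**2).sum(1),rcond=None)[0]
    print(n,"lid z med",np.median(P[...,2][lid]),"minenc",cx,cy,r,"fit",s[:2],np.sqrt(s[2]+s[:2]@s[:2]))
    f=g["frame"].max(2);dark=(m&(f<70)&(P[...,2]>.165)).astype(np.uint8)
    k,l,st,ce=cv2.connectedComponentsWithStats(dark)
    for i in range(1,k):
        if st[i,4]<8: continue
        v,u=np.where(l==i);q=plane(g,np.c_[u,v],.198)[:,:2];d=q.mean(0)-s[:2]
        e,V=np.linalg.eigh(np.cov((q).T));
        print(st[i,4],ce[i].round(1),q.mean(0).round(4),"r",np.hypot(*d).round(4),"ang",np.degrees(np.arctan2(d[1],d[0])).round(1),"axis",np.degrees(np.arctan2(V[1,1],V[0,1])).round(1),"zmax",P[v,u,2].max().round(3))
    c=g["frame"][v0:v1,u0:u1];out.append(cv2.resize(c,(390,390*c.shape[0]//c.shape[1]),interpolation=cv2.INTER_CUBIC)[:350])
h=min(o.shape[0] for o in out);cv2.imwrite("pics/crop.png",np.hstack([o[:h] for o in out]))
E
```

```text
top lid z med 0.15980103938280493 minenc 0.5409581065177917 0.0664767473936081 0.1361292153596878 fit [0.54087974 0.06679305] 0.1352837262982987
75 [244.9 161.8] [0.646  0.0455] r 0.1072 ang -11.5 axis 63.2 zmax 1.554
94 [199.5 192. ] [0.5574 0.1742] r 0.1087 ang 81.2 axis 153.3 zmax 1.554
71 [276.2 205.7] [ 0.5142 -0.0456] r 0.1155 ang -103.4 axis 160.8 zmax 1.554
20 [228.4 200.7] [0.5307 0.0908] r 0.026 ang 113.0 axis 81.4 zmax 0.236
68 [229.  237.2] [0.4258 0.0867] r 0.1168 ang 170.2 axis 72.6 zmax 0.207
side lid z med 0.1607922745744299 minenc 0.5379924774169922 0.0657256469130516 0.1378004103899002 fit [0.53847408 0.06596996] 0.13623084715625378
99 [255.6 125.9] [0.5521 0.1678] r 0.1027 ang 82.4 axis -147.3 zmax 0.205
51 [300.9 135.3] [0.6413 0.0353] r 0.1073 ang -16.6 axis 57.5 zmax 0.206
13 [262.5 136.2] [0.5406 0.1116] r 0.0457 ang 87.4 axis 66.3 zmax 0.231
60 [238.4 159.2] [0.4197 0.0727] r 0.1189 ang 176.7 axis 68.4 zmax 0.204
109 [286.6 168.1] [ 0.5134 -0.0539] r 0.1224 ang -101.8 axis 175.3 zmax 0.207
```

View pics/crop.png

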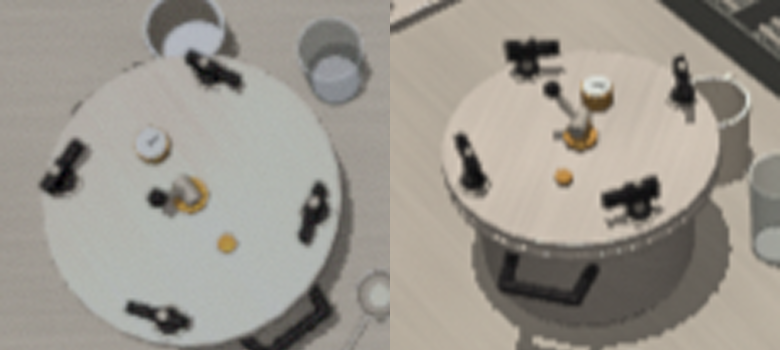

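The crops show the lever ball leaning to the image left, and each nut has a light stud on its axis. The gauge is up and to the left of centre, the plug down and to the right. I'll get the yaw from the gauge, plug and studs.

```bash
python3 - <<'E'
from h import *
C=np.array([.540,.0664])
for n,(u0,v0,u1,v1) in (("top",(195,155,285,245)),("side",(230,115,312,185))):
    g=dict(np.load(n+"0.npz"));f=g["frame"];hsv=cv2.cvtColor(f,cv2.COLOR_BGR2HSV)
    br=(hsv[...,1]>120)&(hsv[...,0]>8)&(hsv[...,0]<35)
    m=np.zeros_like(br);m[v0:v1,u0:u1]=1
    k,l,st,ce=cv2.connectedComponentsWithStats((br&m).astype(np.uint8))
    for i in range(1,k):
        if st[i,4]<5: continue
        q=plane(g,[ce[i]],.165)[0,:2];d=q-C
        print(n,"brass",st[i],ce[i].round(1),q.round(4),np.hypot(*d).round(4),np.degrees(np.arctan2(d[1],d[0])).round(1))
    for yaw in(-56,-54,-52,-50):
        a=np.radians(yaw+np.array([45,135,225,315]));X=np.c_[C[0]+.115*np.cos(a),C[1]+.115*np.sin(a),np.full(4,.202)]
        print(n,yaw,project(g,X).round(1).tolist())
    # light studs inside dark blobs: brightest pixel in closed dark mask
    dark=((f.max(2)<70)&m).astype(np.uint8);cl=cv2.morphologyEx(dark,cv2.MORPH_CLOSE,np.ones((5,5),np.uint8))
    k,l,st,ce=cv2.connectedComponentsWithStats(cl)
    for i in range(1,k):
        if st[i,4]<30: continue
        w=np.where((l==i)&(dark==0),f.max(2).astype(float)-60,0).clip(0);
        if w.sum()==0: continue
        v,u=np.mgrid[:400,:640];print(n,"stud",ce[i].round(1),((u*w).sum()/w.sum()).round(1),((v*w).sum()/w.sum()).round(1),(w>0).sum())
g=dict(np.load("top0.npz"));f=g["frame"][155:245,193:285];cv2.imwrite("pics/c2.png",cv2.resize(f,None,fx=6.5,fy=6.5,interpolation=cv2.INTER_NEAREST))
E
```

```text
top brass [234 196  10   9  28] [238.9 201.2] [0.5362 0.0656] 0.0039 -168.3
top brass [248 213   4   4  15] [249.4 214.6] [0.4958 0.0344] 0.0545 -144.1
top -56 [[245.1, 159.1], [197.5, 190.2], [228.1, 236.5], [276.4, 204.0]]
top -54 [[243.8, 158.9], [197.2, 191.5], [229.6, 236.8], [276.6, 202.6]]
top -52 [[242.4, 158.7], [196.9, 192.9], [231.0, 236.9], [276.8, 201.3]]
top -50 [[241.0, 158.6], [196.7, 194.3], [232.4, 237.1], [277.0, 199.9]]
top stud [244.9 161.8] 243.7 160.8 7
top stud [199.9 191.8] 198.0 191.6 2
top stud [276.2 205.2] 276.3 201.6 9
top stud [274.7 237. ] 275.0 234.0 3
top stud [229.1 237.1] 229.4 236.4 14
side brass [272 138   8   4  22] [276.  139.6] [0.5851 0.0999] 0.0561 36.6
side brass [266 148  10   6  34] [271.  150.8] [0.5401 0.0671] 0.0007 79.5
side brass [264 160   5   4  13] [265.8 161.8] [0.4971 0.0366] 0.0522 -145.2
side -56 [[301.9, 131.4], [256.0, 122.0], [237.4, 154.5], [286.3, 165.2]]
side -54 [[301.3, 130.7], [254.9, 122.4], [237.9, 155.2], [287.4, 164.8]]
side -52 [[300.7, 130.0], [253.8, 122.8], [238.5, 156.0], [288.6, 164.3]]
side -50 [[300.1, 129.4], [252.8, 123.3], [239.1, 156.8], [289.7, 163.8]]
side stud [255.8 125.9] 256.6 126.2 13
side stud [300.7 134.9] 299.6 130.9 7
side stud [238.3 158.9] 237.0 154.3 3
side stud [286.6 168.1] 286.0 166.9 6
```

View pics/c2.png

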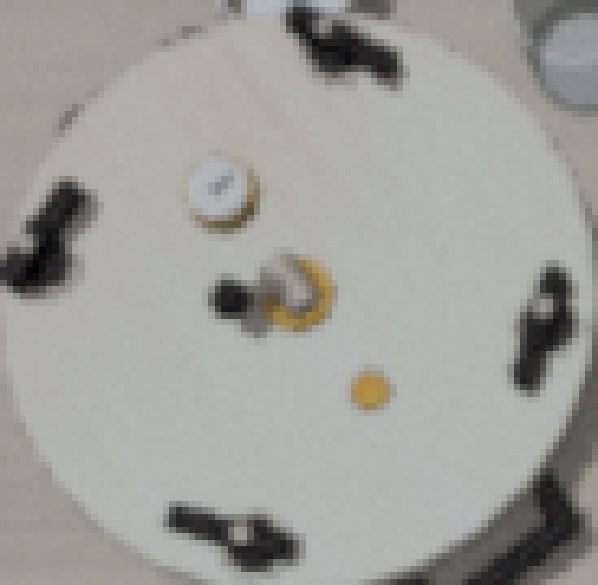

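```bash
cat > p.py <<'E'
# usage: p.py nut joint_deg z   -> tool-frame shift (cm) and turn (rad), turn applied after shift
import sys,numpy as np
from scipy.spatial.transform import Rotation as R
from cell import observe
C=np.array([.5395,.0664]);YAW=-54
def go(xyz,psi):
    s=observe();Rc=R.from_euler("xyz",s["tcp_rot"],degrees=True);Rt=R.from_euler("xyz",[180,0,psi],degrees=True)
    print("t",round(float(s["time"]),2),"pos",np.round(s["position"],4),"rot",np.round(s["tcp_rot"],1),"q",np.round(s["qpos"]),"F",np.round(s["ft_force"],1),"w",round(float(s["grip_width"]),4),"g",round(float(s["grasp_force"]),1))
    print("shift cm",np.round(Rc.inv().apply(np.array(xyz)-s["position"])*100,2),"turn",np.round((Rc.inv()*Rt).as_rotvec(),3))
if __name__=="__main__":
    k,j,z=int(sys.argv[1]),float(sys.argv[2]),float(sys.argv[3])
    a=YAW+45+90*(k-1);psi=a+270-j
    if k in(3,4): psi-=180
    psi=(psi+180)%360-180
    if k in (1,3): psi=(psi)%360-(0 if psi%360>150 else -180)
    else: psi=psi%180
    r=np.radians(a);xy=C+.115*np.array([np.cos(r),np.sin(r)])
    print("target",xy.round(4),z,"psi",round(psi,1));go([*xy,z],psi)
E
python3 p.py 3 10 .265; python3 p.py 1 20 .265;python3 p.py 2 18 .265;python3 p.py 4 10 .265
```

```text
target [0.4259 0.0844] 0.265 psi 251.0
t 0.1 pos [0.2017 0.591  0.2476] rot [-179.9    0.   161.2] q [-69.  40. -11.  90.   9.  52. -12.] F [ 0.3 -0.1 -0.7] w 0.0857 g 0.0
shift cm [-37.58 -40.71  -1.67] turn [-1.000e-03 -1.000e-03 -1.568e+00]
target [0.6531 0.0484] 0.265 psi 241.0
t 0.1 pos [0.2017 0.591  0.2476] rot [-179.9    0.   161.2] q [-69.  40. -11.  90.   9.  52. -12.] F [ 0.3 -0.1 -0.7] w 0.0857 g 0.0
shift cm [-60.24 -36.78  -1.68] turn [-1.000e-03 -1.000e-03 -1.393e+00]
target [0.5575 0.18  ] 0.265 psi 153.0
t 0.1 pos [0.2017 0.591  0.2476] rot [-179.9    0.   161.2] q [-69.  40. -11.  90.   9.  52. -12.] F [ 0.3 -0.1 -0.7] w 0.0857 g 0.0
shift cm [-46.95 -27.41  -1.69] turn [-0.002  0.     0.142]
target [ 0.5215 -0.0472] 0.265 psi 161.0
t 0.1 pos [0.2017 0.591  0.2476] rot [-179.9    0.   161.2] q [-69.  40. -11.  90.   9.  52. -12.] F [ 0.3 -0.1 -0.7] w 0.0857 g 0.0
shift cm [-50.88 -50.08  -1.66] turn [-0.002  0.     0.003]
```

```bash
sed -i 's/if k in (1,3): .*/if k in (1,3): psi=(psi+60)%180-60/' p.py
python3 -m creep '[0.1,-4.7,-2.7,-0.2,0,0,0, 0.1,-4.7,-2.7,-0.2,0,0,0, 0.1,-4.7,-2.7,-0.2,0,0,0.07, 0.1,-4,-2.7,-0.2,0,0,0.07, 0.1,-4,-2.7,-0.2,0,0,0, 0.1,-4,-2.7,-0.2,0,0,0, 0.1,-4,-2.7,-0.2,0,0,0, 0.1,-4,-2.7,-0.2,0,0,0, 0.1,-4,-2,0,0,0,0, 0.1,0,0,0,0,0,0]' 20
python3 p.py 2 18 .265
```

```text
time: 1.1
position: [0.4517, 0.2262, 0.2635]
tcp_rot: [-179.8, 0.2, 152.4]
ft_force: [-1.4, 0.6, 0.6]
grip_width: 0.047
grasp_force: 0.0
target [0.5575 0.18  ] 0.265 psi 153.0
t 1.1 pos [0.4517 0.2262 0.2635] rot [-179.8    0.2  152.4] q [-25.  29. -12. 109.   9.  42.  21.] F [-1.4  0.6  0.6] w 0.047 g 0.0
shift cm [-11.52   0.8   -0.11] turn [-0.004  0.004 -0.01 ]
```

```bash

python3 -m creep '[0.1,-4,0.3,0,0,0,0, 0.1,-4,0.3,0,0,0,0, 0.1,-3.5,0.2,0,0,0,0, 0.1,0,0,0,0,0,0, 0.1,0,0,0,0,0,0]'
python3 p.py 2 18 .265
python3 - <<'E'
from h import *;from cell import get_image
g=get_image("top");a=g["frame"][140:260,180:300];g=get_image("side");b=g["frame"][70:190,200:320]
cv2.imwrite("pics/a1.png",cv2.resize(np.hstack([a,b]),None,fx=3.3,fy=3.3,interpolation=cv2.INTER_CUBIC))
E
```

```text
time: 1.6
position: [0.5537, 0.189, 0.2631]
tcp_rot: [-180.0, -0.1, 153.1]
ft_force: [0.5, 0.3, -1.1]
grip_width: 0.0468
grasp_force: 0.0
target [0.5575 0.18  ] 0.265 psi 153.0
t 1.6 pos [0.5537 0.189  0.2631] rot [-1.800e+02 -1.000e-01  1.531e+02] q [-16.  35. -12.  96.   9.  50.  31.] F [ 0.5  0.3 -1.1] w 0.0468 g 0.0
shift cm [-0.75 -0.63 -0.19] turn [-0.001 -0.001  0.001]
```

View pics/a1.png

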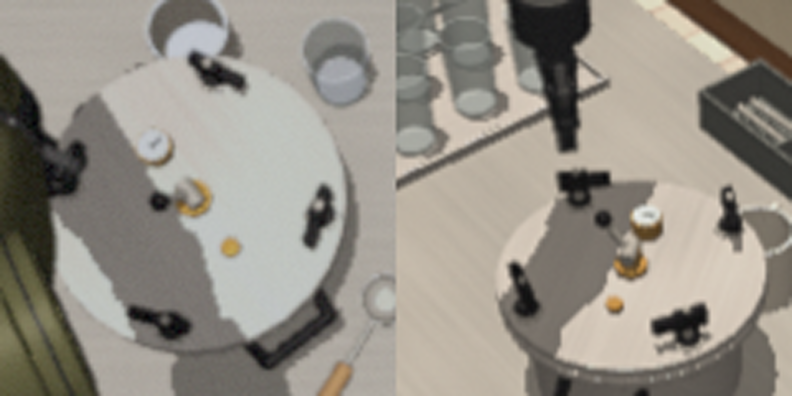

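The gripper hovers just above nut 2, and in the side view the fingers stand over it. I'll correct the last 8 mm, descend, grip and turn to halfway.

```bash

python3 -m creep '[0.1,-0.75,-0.6,0,0,0,0, 0.1,0,0,0,0,0,0, 0.1,0,0,2.5,0,0,0, 0.1,0,0,2.5,0,0,0, 0.1,0,0,2,0,0,0, 0.1,0,0,0.5,0,0,0, 0.1,0,0,0,0,0,0]'
python3 p.py 2 18 .188
```

```text
time: 2.4
position: [0.5574, 0.1803, 0.1885]
tcp_rot: [-179.9, -0.1, 153.2]
ft_force: [0.4, 0.0, 0.2]
grip_width: 0.0468
grasp_force: 0.0
target [0.5575 0.18  ] 0.188 psi 153.0
t 2.4 pos [0.5574 0.1803 0.1885] rot [-1.799e+02 -1.000e-01  1.532e+02] q [-16.  41. -11. 100.  11.  40.  30.] F [0.4 0.  0.2] w 0.0468 g 0.0
shift cm [-0.02 -0.03  0.05] turn [-0.001 -0.001  0.003]
```

```bash

python3 -m creep '[-1,0,0,0,0,0,0, -1,0,0,0,0,0,0, -1,0,0,0,0,0,0, -1,0,0,0,0,0,0, -1,0,0,0,0,0,0]' 50
python3 p.py 2 45 .188
```

```text
time: 2.9
position: [0.559, 0.1813, 0.1901]
tcp_rot: [179.8, 0.1, 153.2]
ft_force: [0.6, 1.7, 5.6]
grip_width: 0.0111
grasp_force: 54.6
target [0.5575 0.18  ] 0.188 psi 126.0
t 2.9 pos [0.559  0.1813 0.1901] rot [1.798e+02 1.000e-01 1.532e+02] q [-16.  41. -11. 100.  11.  40.  30.] F [0.6 1.7 5.6] w 0.0111 g 54.6
shift cm [ 0.08 -0.19  0.21] turn [0.003 0.001 0.474]
```

```bash

python3 -m creep '[-1,0,0.15,-0.2,0,0,0, -1,0,0,0,0,0,0.1, -1,0,0,0,0,0,0.1, -1,0,0,0,0,0,0.1, -1,0,0,0,0,0,0.1, -1,0,0,0,0,0,0.074, -1,0,0,0,0,0,0]'
python3 p.py 2 45 .190
```

```text
time: 3.6
position: [0.5583, 0.1804, 0.1902]
tcp_rot: [-179.9, 0.1, 125.9]
ft_force: [1.7, -1.4, -3.6]
grip_width: 0.011
grasp_force: 53.3
target [0.5575 0.18  ] 0.19 psi 126.0
t 3.6 pos [0.5583 0.1804 0.1902] rot [-1.799e+02  1.000e-01  1.259e+02] q [-21.  41.  -3. 100.   3.  39.  11.] F [ 1.7 -1.4 -3.6] w 0.011 g 53.3
shift cm [ 0.01 -0.09  0.02] turn [-0.002  0.001 -0.001]
```

```bash

python3 -m creep '[0.1,0,0,0,0,0,0, 0.1,0,0,0,0,0,0, 0.1,0,0,0,0,0,0, 0.1,0,0,-3.5,0,0,0, 0.1,0,0,-4,0,0,0, 0.1,0,0,0,0,0,0]'
python3 p.py 4 10 .265
```

```text
time: 4.2
position: [0.5617, 0.1831, 0.2712]
tcp_rot: [179.4, 0.1, 126.0]
ft_force: [1.2, 0.2, -0.4]
grip_width: 0.047
grasp_force: 0.0
target [ 0.5215 -0.0472] 0.265 psi 161.0
t 4.2 pos [0.5617 0.1831 0.2712] rot [1.794e+02 1.000e-01 1.260e+02] q [-21.  35.  -3.  95.   2.  49.  11.] F [ 1.2  0.2 -0.4] w 0.047 g 0.0
shift cm [-16.27 -16.8    0.48] turn [ 0.01   0.006 -0.611]
```

```bash

python3 -m creep '[0.1,-3.25,-3.36,0.1,0,0,0, 0.1,-3.25,-3.36,0,0,0,0, 0.1,-3.25,-3.36,0,0,0,0, 0.1,-3.25,-3.36,0,0,0,0, 0.1,-3.25,-3.36,0,0,0,-0.12, 0.1,0,0,0,0,0,-0.12, 0.1,0,0,0,0,0,-0.12, 0.1,0,0,0,0,0,-0.12, 0.1,0,0,0,0,0,-0.12, 0.1,0,0,0,0,0,0]'
python3 p.py 4 10 .265
```

```text
time: 5.2
position: [0.5178, -0.0485, 0.2646]
tcp_rot: [180.0, -0.0, 160.4]
ft_force: [-0.2, -0.4, 0.2]
grip_width: 0.0469
grasp_force: 0.0
target [ 0.5215 -0.0472] 0.265 psi 161.0
t 5.2 pos [ 0.5178 -0.0485  0.2646] rot [180.   -0.  160.4] q [ 10.  31. -15. 106.  11.  44.  60.] F [-0.2 -0.4  0.2] w 0.0469 g 0.0
shift cm [-0.3   0.25 -0.04] turn [ 0.001 -0.001 -0.011]
```

```bash
sed -i 's/\.5395,\.0664/.5405,.0672/' p.py
python3 -m creep '[0.1,-0.37,0.35,0,0,0,0, 0.1,0,0,2.5,0,0,0, 0.1,0,0,2.5,0,0,0, 0.1,0,0,2,0,0,0, 0.1,0,0,0.4,0,0,0, 0.1,0,0,0,0,0,0]'
python3 p.py 4 10 .190
python3 -m creep '[-1,0,0,0,0,0,0, -1,0,0,0,0,0,0, -1,0,0,0,0,0,0, -1,0,0,0,0,0,0, -1,0,0,0,0,0,0]' 50
python3 p.py 4 45 .190
```

```text
time: 5.8
position: [0.5228, -0.0461, 0.1905]
tcp_rot: [-180.0, -0.1, 160.3]
ft_force: [0.3, -0.1, 0.7]
grip_width: 0.0471
grasp_force: 0.0
target [ 0.5225 -0.0464] 0.19 psi 161.0
t 5.8 pos [ 0.5228 -0.0461  0.1905] rot [-1.800e+02 -1.000e-01  1.603e+02] q [  8.  37. -13. 110.  14.  34.  57.] F [ 0.3 -0.1  0.7] w 0.0471 g 0.0
shift cm [ 0.01 -0.03  0.05] turn [-0.    -0.001 -0.012]
time: 6.3
position: [0.5241, -0.0452, 0.192]
tcp_rot: [179.9, 0.2, 160.4]
ft_force: [0.8, 3.8, 6.2]
grip_width: 0.0108
grasp_force: 52.9
target [ 0.5225 -0.0464] 0.19 psi 126.0
t 6.3 pos [ 0.5241 -0.0452  0.192 ] rot [179.9   0.2 160.4] q [  8.  37. -13. 110.  14.  34.  57.] F [0.8 3.8 6.2] w 0.0108 g 52.9
shift cm [ 0.11 -0.16  0.2 ] turn [0.003 0.002 0.6  ]
```

```bash

python3 -m creep '[-1,0,0.1,-0.15,0,0,0, -1,0,0,0,0,0,0.1, -1,0,0,0,0,0,0.1, -1,0,0,0,0,0,0.1, -1,0,0,0,0,0,0.1, -1,0,0,0,0,0,0.1, -1,0,0,0,0,0,0.1, -1,0,0,0,0,0,0]'
python3 p.py 4 45 .190
python3 -m creep '[0.1,0,0,0,0,0,0, 0.1,0,0,0,0,0,0, 0.1,0,0,0,0,0,0, 0.1,0,0,-3.5,0,0,0, 0.1,0,0,-4,0,0,0, 0.1,0,0,0,0,0,0]'
python3 p.py 1 20 .265
```

```text
time: 7.1
position: [0.5242, -0.045, 0.1921]
tcp_rot: [179.9, 0.1, 126.0]
ft_force: [4.3, 3.2, -6.8]
grip_width: 0.0111
grasp_force: 51.2
target [ 0.5225 -0.0464] 0.19 psi 126.0
t 7.1 pos [ 0.5242 -0.045   0.1921] rot [1.799e+02 1.000e-01 1.260e+02] q [  2.  37.  -3. 110.   3.  33.  33.] F [ 4.3  3.2 -6.8] w 0.0111 g 51.2
shift cm [-0.01 -0.22  0.21] turn [ 0.002  0.001 -0.   ]
time: 7.7
position: [0.5258, -0.0461, 0.272]
tcp_rot: [179.6, 0.3, 126.0]
ft_force: [0.5, 0.4, 0.1]
grip_width: 0.0466
grasp_force: 0.0
target [0.6541 0.0492] 0.265 psi 61.0
t 7.7 pos [ 0.5258 -0.0461  0.272 ] rot [179.6   0.3 126. ] q [  2.  30.  -3. 106.   2.  44.  34.] F [0.5 0.4 0.1] w 0.0466 g 0.0
shift cm [ 0.19 15.97  0.81] turn [1.000e-02 1.000e-03 1.134e+00]
```

```bash

python3 -m creep '[0.1,0.05,3.2,0.2,0,0,0, 0.1,0.05,3.2,0.2,0,0,0, 0.1,0.05,3.2,0.2,0,0,0, 0.1,0.04,3.2,0,0,0,0, 0.1,0,3.2,0,0,0,0, 0.1,0,0,0,0,0,0.126, 0.1,0,0,0,0,0,0.126, 0.1,0,0,0,0,0,0.126, 0.1,0,0,0,0,0,0.126, 0.1,0,0,0,0,0,0.126]'
python3 -m creep '[0.1,0,0,0,0,0,0.126, 0.1,0,0,0,0,0,0.126, 0.1,0,0,0,0,0,0.126, 0.1,0,0,0,0,0,0.126, 0.1,0,0,0,0,0,0]'
python3 p.py 1 20 .265
```

```text
time: 8.7
position: [0.6508, 0.0495, 0.2607]
tcp_rot: [-179.9, 0.0, 89.6]
ft_force: [0.2, -0.0, 0.1]
grip_width: 0.0468
grasp_force: 0.0
time: 9.2
position: [0.6508, 0.0498, 0.2607]
tcp_rot: [-179.9, 0.1, 61.0]
ft_force: [0.8, 0.5, 0.0]
grip_width: 0.0467
grasp_force: 0.0
target [0.6541 0.0492] 0.265 psi 61.0
t 9.2 pos [0.6508 0.0498 0.2607] rot [-1.799e+02  1.000e-01  6.100e+01] q [-17.  42.  17.  84. -13.  56. -26.] F [0.8 0.5 0. ] w 0.0467 g 0.0
shift cm [ 0.11  0.31 -0.43] turn [-0.001  0.001 -0.   ]
```

```bash

python3 -m creep '[0.1,0.1,0.3,0,0,0,0, 0.1,0,0,2.5,0,0,0, 0.1,0,0,2.5,0,0,0, 0.1,0,0,1.6,0,0,0, 0.1,0,0,0.4,0,0,0, 0.1,0,0,0,0,0,0]'
python3 p.py 1 20 .190
python3 -m creep '[-1,0,0,0,0,0,0, -1,0,0,0,0,0,0, -1,0,0,0,0,0,0, -1,0,0,0,0,0,0, -1,0,0,0,0,0,0]' 50
python3 p.py 1 45 .190
```

```text
time: 9.8
position: [0.6544, 0.0492, 0.1909]
tcp_rot: [-179.9, 0.0, 61.1]
ft_force: [0.3, -0.4, -0.2]
grip_width: 0.0467
grasp_force: 0.0
target [0.6541 0.0492] 0.19 psi 61.0
t 9.8 pos [0.6544 0.0492 0.1909] rot [-179.9    0.    61.1] q [-16.  47.  15.  88. -15.  48. -25.] F [ 0.3 -0.4 -0.2] w 0.0467 g 0.0
shift cm [-0.01 -0.03  0.09] turn [-0.001  0.     0.001]
time: 10.3
position: [0.6534, 0.0505, 0.1926]
tcp_rot: [-179.9, -0.0, 61.0]
ft_force: [-4.9, 0.5, 5.9]
grip_width: 0.0111
grasp_force: 50.7
target [0.6541 0.0492] 0.19 psi 36.0
t 10.3 pos [0.6534 0.0505 0.1926] rot [-179.9   -0.    61. ] q [-16.  46.  15.  88. -15.  48. -25.] F [-4.9  0.5  5.9] w 0.0111 g 50.7
shift cm [-0.08  0.12  0.26] turn [-0.003 -0.     0.437]
```

```bash

python3 -m creep '[-1,0,-0.15,-0.2,0,0,0, -1,0,0,0,0,0,0.1, -1,0,0,0,0,0,0.1, -1,0,0,0,0,0,0.1, -1,0,0,0,0,0,0.137, -1,0,0,0,0,0,0]'
python3 p.py 1 45 .190
python3 -m creep '[0.1,0,0,0,0,0,0, 0.1,0,0,0,0,0,0, 0.1,0,0,0,0,0,0, 0.1,0,0,-3.5,0,0,0, 0.1,0,0,-4,0,0,0, 0.1,0,0,0,0,0,0]'
python3 p.py 3 10 .270
```

```text
time: 10.9
position: [0.6526, 0.0512, 0.1927]
tcp_rot: [-179.9, 0.1, 36.0]
ft_force: [-0.6, 1.5, -5.6]
grip_width: 0.0113
grasp_force: 50.8
target [0.6541 0.0492] 0.19 psi 36.0
t 10.9 pos [0.6526 0.0512 0.1927] rot [-1.799e+02  1.000e-01  3.600e+01] q [-20.  47.  22.  88. -22.  49. -44.] F [-0.6  1.5 -5.6] w 0.0113 g 50.8
shift cm [0.   0.25 0.27] turn [-0.001  0.001 -0.   ]
time: 11.5
position: [0.6571, 0.0489, 0.2748]
tcp_rot: [179.6, -0.6, 36.0]
ft_force: [1.1, -0.8, -0.2]
grip_width: 0.0471
grasp_force: 0.0
target [0.4269 0.0852] 0.27 psi 71.0
t 11.5 pos [0.6571 0.0489 0.2748] rot [179.6  -0.6  36. ] q [-21.  42.  25.  83. -19.  58. -46.] F [ 1.1 -0.8 -0.2] w 0.0471 g 0.0
shift cm [-16.5  -16.46   0.19] turn [ 0.01  -0.008 -0.611]
```

```bash

python3 -m creep '[0.1,-3.3,-3.3,0,0,0,0, 0.1,-3.3,-3.3,0,0,0,0, 0.1,-3.3,-3.3,0,0,0,0, 0.1,-3.3,-3.3,0,0,0,0, 0.1,-3.3,-3.3,0.2,0,0,-0.12, 0.1,0,0,0,0,0,-0.12, 0.1,0,0,0,0,0,-0.12, 0.1,0,0,0,0,0,-0.12, 0.1,0,0,0,0,0,-0.13, 0.1,0,0,0,0,0,0]'
python3 p.py 3 10 .265
```

```text
time: 12.5
position: [0.4231, 0.0866, 0.2666]
tcp_rot: [180.0, -0.1, 71.0]
ft_force: [0.2, 0.1, 0.3]
grip_width: 0.0469
grasp_force: 0.0
target [0.4269 0.0852] 0.265 psi 71.0
t 12.5 pos [0.4231 0.0866 0.2666] rot [ 1.8e+02 -1.0e-01  7.1e+01] q [-28.  24.  15. 121. -11.  36. -25.] F [0.2 0.1 0.3] w 0.0469 g 0.0
shift cm [-0.01  0.41  0.16] turn [ 0.001 -0.001 -0.001]
```

```bash

python3 -m creep '[0.1,0,0.4,0,0,0,0, 0.1,0,0,2.5,0,0,0, 0.1,0,0,2.5,0,0,0, 0.1,0,0,2.2,0,0,0, 0.1,0,0,0.4,0,0,0, 0.1,0,0,0,0,0,0]'
python3 p.py 3 10 .190
python3 -m creep '[-1,0,0,0,0,0,0, -1,0,0,0,0,0,0, -1,0,0,0,0,0,0, -1,0,0,0,0,0,0, -1,0,0,0,0,0,0]' 50
python3 p.py 3 45 .190
```

```text
time: 13.1
position: [0.4266, 0.0853, 0.19]
tcp_rot: [-180.0, 0.1, 70.8]
ft_force: [0.4, -0.2, 0.2]
grip_width: 0.047
grasp_force: 0.0
target [0.4269 0.0852] 0.19 psi 71.0
t 13.1 pos [0.4266 0.0853 0.19  ] rot [-1.80e+02  1.00e-01  7.08e+01] q [-24.  33.  11. 125. -15.  23. -21.] F [ 0.4 -0.2  0.2] w 0.047 g 0.0
shift cm [0.   0.03 0.  ] turn [-0.001  0.001 -0.003]
time: 13.6
position: [0.427, 0.0857, 0.1913]
tcp_rot: [179.9, -0.1, 70.9]
ft_force: [-1.4, 0.8, 6.0]
grip_width: 0.0111
grasp_force: 52.0
target [0.4269 0.0852] 0.19 psi 36.0
t 13.6 pos [0.427  0.0857 0.1913] rot [ 1.799e+02 -1.000e-01  7.090e+01] q [-24.  32.  11. 125. -15.  23. -21.] F [-1.4  0.8  6. ] w 0.0111 g 52.0
shift cm [-0.05  0.01  0.13] turn [ 0.001 -0.002  0.609]
```

```bash

python3 -m creep '[-1,0,0,-0.15,0,0,0, -1,0,0,0,0,0,0.1, -1,0,0,0,0,0,0.1, -1,0,0,0,0,0,0.1, -1,0,0,0,0,0,0.1, -1,0,0,0,0,0,0.1, -1,0,0,0,0,0,0.109, -1,0,0,0,0,0,0]'
python3 p.py 3 45 .190
python3 -m creep '[0.1,0,0,0,0,0,0, 0.1,0,0,0,0,0,0, 0.1,0,0,0,0,0,0, 0.1,0,0,-3.5,0,0,0, 0.1,0,0,-4,0,0,0, 0.1,-3,0,0,0,0,0, 0.1,-4,0,0,0,0,0, 0.1,-4,0,0,0,0,0, 0.1,-4,0,0,0,0,0, 0.1,0,0,0,0,0,0]'
python3 - <<'E'
from h import *;from cell import get_image
g=get_image("top");a=g["frame"][140:260,180:300];h=get_image("side");b=h["frame"][70:190,200:320]
np.savez("top1.npz",**g);np.savez("side1.npz",**h)
cv2.imwrite("pics/a2.png",cv2.resize(np.hstack([a,b]),None,fx=3.3,fy=3.3,interpolation=cv2.INTER_CUBIC))
E
python3 p.py 2 45 .270
```

```text
time: 14.4
position: [0.4273, 0.0853, 0.1915]
tcp_rot: [179.9, -0.0, 36.0]
ft_force: [3.1, -0.5, -14.0]
grip_width: 0.0113
grasp_force: 50.8
target [0.4269 0.0852] 0.19 psi 36.0
t 14.4 pos [0.4273 0.0853 0.1915] rot [179.9  -0.   36. ] q [-30.  34.  20. 126. -27.  25. -42.] F [  3.1  -0.5 -14. ] w 0.0113 g 50.8
shift cm [-0.04 -0.02  0.15] turn [ 0.002 -0.    -0.   ]
time: 15.4
position: [0.2991, -0.0046, 0.2669]
tcp_rot: [-179.7, 0.2, 35.8]
ft_force: [0.6, 0.3, -0.7]
grip_width: 0.0469
grasp_force: 0.0
target [0.5585 0.1808] 0.27 psi 126.0
t 15.5 pos [ 0.305  -0.0029  0.2672] rot [-1.8e+02 -1.0e-01  3.6e+01] q [-30.  17.  29. 139. -18.  27. -39.] F [ 0.7 -0.6 -0.3] w 0.0471 g 0.0
shift cm [ 3.13e+01  3.00e-02 -2.30e-01] turn [ 1.000e-03 -1.000e-03 -1.571e+00]
```

View pics/a2.png

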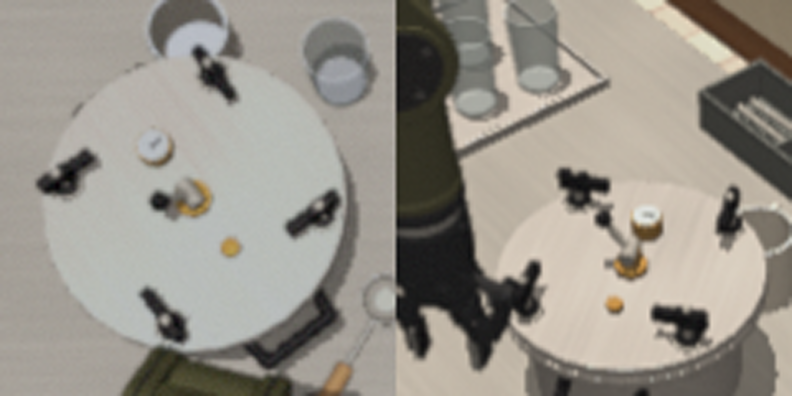

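All four nuts now stand about halfway: the bars lie at 45° to their radii, nothing else has moved, and the lever is still open. For the second pass I start again at nut 2.

```bash

python3 -m creep '[0.1,3.5,0,-0.1,0,0,0, 0.1,3.5,0,0,0,0,0, 0.1,3.5,0,0,0,0,0, 0.1,3.5,0,0,0,0,0, 0.1,3.5,0,0,0,0,0, 0.1,3.5,0,0,0,0,0, 0.1,3.5,0,0,0,0,0, 0.1,3.4,0,0,0,0,0, 0.1,3.4,0,0,0,0,0, 0.1,0,0,0,0,0,-0.14]'
python3 -m creep '[0.1,0,0,0,0,0,-0.14, 0.1,0,0,0,0,0,-0.14, 0.1,0,0,0,0,0,-0.14, 0.1,0,0,0,0,0,-0.14, 0.1,0,0,0,0,0,-0.14, 0.1,0,0,0,0,0,-0.14, 0.1,0,0,0,0,0,-0.14, 0.1,0,0,0,0,0,-0.14, 0.1,0,0,0,0,0,-0.14, 0.1,0,0,0,0,0,-0.14]'
python3 -m creep '[0.1,0,0,0,0,0,-0.03, 0.1,0,0,0,0,0,0]'
python3 p.py 2 45 .265
```

```text
time: 16.5
position: [0.5622, 0.187, 0.2669]
tcp_rot: [179.9, -0.2, 44.6]
ft_force: [-1.2, 0.1, -0.3]
grip_width: 0.0471
grasp_force: 0.0
time: 17.5
position: [0.5591, 0.1828, 0.2677]
tcp_rot: [179.9, -0.0, 124.7]
ft_force: [0.3, 0.7, 0.2]
grip_width: 0.0467
grasp_force: 0.0
time: 17.7
position: [0.5588, 0.1821, 0.2677]
tcp_rot: [180.0, -0.0, 125.9]
ft_force: [-0.0, 1.1, 0.4]
grip_width: 0.047
grasp_force: 0.0
target [0.5585 0.1808] 0.265 psi 126.0
t 17.7 pos [0.5588 0.1821 0.2677] rot [180.   -0.  125.9] q [-24.  35.   2.  95.  -1.  49.  15.] F [-0.   1.1  0.4] w 0.047 g 0.0
shift cm [-0.09 -0.1   0.27] turn [ 0.001 -0.001 -0.002]
```

```bash

python3 -m creep '[0.1,-0.1,-0.1,0,0,0,0, 0.1,0,0,2.5,0,0,0, 0.1,0,0,2.5,0,0,0, 0.1,0,0,2.2,0,0,0, 0.1,0,0,0.4,0,0,0, -1,0,0,0,0,0,0, -1,0,0,0,0,0,0, -1,0,0,0,0,0,0, -1,0,0,0,0,0,0, -1,0,0,0,0,0,0]' 60
python3 p.py 2 90 .192
python3 -m creep '[-1,0,0,-0.1,0,0,0, -1,0,0,0,0,0,0.11, -1,0,0,0,0,0,0.11, -1,0,0,0,0,0,0.11, -1,0,0,0,0,0,0.11, -1,0,0,0,0,0,0.11, -1,0,0,0,0,0,0.11, -1,0,0,0,0,0,0.11, -1,0,0,0,0,0,0]'
python3 p.py 2 90 .192;python3 -c "from cell import observe;print(observe()['ft_torque'])"
```

```text
time: 18.7
position: [0.5586, 0.1799, 0.1932]
tcp_rot: [179.9, 0.0, 126.0]
ft_force: [-1.4, -1.2, 6.2]
grip_width: 0.0109
grasp_force: 59.9
target [0.5585 0.1808] 0.192 psi 81.0
t 18.7 pos [0.5586 0.1799 0.1932] rot [179.9   0.  126. ] q [-23.  40.   1. 100.  -1.  39.  15.] F [-1.4 -1.2  6.2] w 0.0109 g 59.9
shift cm [0.08 0.04 0.12] turn [ 0.002 -0.     0.785]
time: 19.6
position: [0.5564, 0.1794, 0.1932]
tcp_rot: [-179.8, 0.1, 81.8]
ft_force: [-5.2, -2.5, 6.1]
grip_width: 0.0107
grasp_force: 60.2
target [0.5585 0.1808] 0.192 psi 81.0
t 19.6 pos [0.5564 0.1794 0.1932] rot [-1.798e+02  1.000e-01  8.180e+01] q [-31.  41.  14. 101. -15.  40. -17.] F [-5.2 -2.5  6.1] w 0.0107 g 60.2
shift cm [0.17 0.19 0.12] turn [-0.003  0.002  0.014]
[-0.40647908  0.9910227   0.13205775]
```

```bash

python3 -m creep '[-1,0,0,0,0,0,0.03, -1,0,0,0,0,0,0.03, -1,0,0,0,0,0,0]'
python3 p.py 2 90 .192;python3 -c "from cell import observe;print(observe()['ft_torque'])"
```

```text
time: 19.9
position: [0.5563, 0.1794, 0.1932]
tcp_rot: [-179.8, 0.2, 78.8]
ft_force: [-5.8, -3.8, 7.1]
grip_width: 0.0111
grasp_force: 75.4
target [0.5585 0.1808] 0.192 psi 81.0
t 19.9 pos [0.5563 0.1794 0.1932] rot [-179.8    0.2   78.8] q [-31.  41.  15. 101. -15.  40. -19.] F [-5.8 -3.8  7.1] w 0.0111 g 75.4
shift cm [0.18 0.18 0.12] turn [-0.003  0.003 -0.039]
[-0.69734341  1.0049257   1.57385119]
```

```bash

python3 -m creep '[0.1,0,0,0,0,0,0, 0.1,0,0,0,0,0,0, 0.1,0,0,0,0,0,0, 0.1,0,0,-3.5,0,0,0, 0.1,0,0,-4,0,0,0, 0.1,0,0,0,0,0,0]'
python3 p.py 4 45 .270
```

```text
time: 20.5
position: [0.5619, 0.1804, 0.273]
tcp_rot: [179.4, -0.3, 78.4]
ft_force: [0.3, 0.4, -0.4]
grip_width: 0.0471
grasp_force: 0.0
target [ 0.5225 -0.0464] 0.27 psi 126.0
t 20.5 pos [0.5619 0.1804 0.273 ] rot [179.4  -0.3  78.4] q [-33.  36.  18.  96. -13.  50. -21.] F [ 0.3  0.4 -0.4] w 0.0471 g 0.0
shift cm [-23.01   0.71   0.17] turn [ 0.012 -0.001 -0.831]
```

```bash

python3 -m creep '[0.1,-3.8,0.13,0,0,0,0, 0.1,-3.8,0.13,0.1,0,0,0, 0.1,-3.8,0.13,0.1,0,0,0, 0.1,-3.8,0.13,0,0,0,0, 0.1,-3.8,0.13,0,0,0,0, 0.1,-3.8,0.13,0,0,0,0, 0.1,0,0,0,0,0,-0.14, 0.1,0,0,0,0,0,-0.14, 0.1,0,0,0,0,0,-0.14, 0.1,0,0,0,0,0,-0.14]'
python3 -m creep '[0.1,0,0,0,0,0,-0.14, 0.1,0,0,0,0,0,-0.13, 0.1,0,0,0,0,0,0, 0.1,0,0,0,0,0,0]'
python3 p.py 4 45 .265
```

```text
time: 21.5
position: [0.5202, -0.0451, 0.2655]
tcp_rot: [180.0, -0.0, 110.8]
ft_force: [0.4, 0.2, 0.2]
grip_width: 0.047
grasp_force: 0.0
time: 21.9
position: [0.5201, -0.0451, 0.2656]
tcp_rot: [180.0, -0.0, 125.8]
ft_force: [0.2, -0.1, -1.3]
grip_width: 0.0469
grasp_force: 0.0
target [ 0.5225 -0.0464] 0.265 psi 126.0
t 21.9 pos [ 0.5201 -0.0451  0.2656] rot [180.   -0.  125.8] q [ -1.  30.   1. 107.  -1.  43.  37.] F [ 0.2 -0.1 -1.3] w 0.0469 g 0.0
shift cm [-0.25  0.12  0.06] turn [ 0.    -0.    -0.004]
```

```bash

python3 -m creep '[0.1,-0.25,0.25,0,0,0,0, 0.1,0,0,2.5,0,0,0, 0.1,0,0,2.5,0,0,0, 0.1,0,0,2,0,0,0, 0.1,0,0,0.4,0,0,0, -1,0,0,0,0,0,0, -1,0,0,0,0,0,0, -1,0,0,0,0,0,0, -1,0,0,0,0,0,0, -1,0,0,0,0,0,0]' 60
python3 p.py 4 90 .192
python3 -m creep '[-1,0,0,-0.1,0,0,0, -1,0,0,0,0,0,0.11, -1,0,0,0,0,0,0.11, -1,0,0,0,0,0,0.11, -1,0,0,0,0,0,0.11, -1,0,0,0,0,0,0.11, -1,0,0,0,0,0,0.11, -1,0,0,0,0,0,0.13, -1,0,0,0,0,0,0.03, -1,0,0,0,0,0,0]'
python3 p.py 4 90 .192;python3 -c "from cell import observe;print(observe()['ft_torque'])"
```

```text
time: 22.9
position: [0.5246, -0.0454, 0.193]
tcp_rot: [179.9, 0.1, 126.0]
ft_force: [0.5, -0.1, 6.4]
grip_width: 0.0108
grasp_force: 60.7
target [ 0.5225 -0.0464] 0.192 psi 81.0
t 22.9 pos [ 0.5246 -0.0454  0.193 ] rot [1.799e+02 1.000e-01 1.260e+02] q [ -1.  37.   1. 110.  -1.  33.  37.] F [ 0.5 -0.1  6.4] w 0.0108 g 60.7
shift cm [ 0.04 -0.22  0.1 ] turn [0.003 0.001 0.785]
time: 23.9
position: [0.5244, -0.0454, 0.193]
tcp_rot: [179.9, 0.0, 79.3]
ft_force: [2.5, -1.7, 0.5]
grip_width: 0.0111
grasp_force: 70.9
target [ 0.5225 -0.0464] 0.192 psi 81.0
t 23.9 pos [ 0.5244 -0.0454  0.193 ] rot [179.9   0.   79.3] q [ -9.  38.  15. 111. -16.  33.   6.] F [ 2.5 -1.7  0.5] w 0.0111 g 70.9
shift cm [-0.13 -0.17  0.1 ] turn [ 0.002  0.001 -0.029]
[-0.17159704 -0.53018179  1.39848968]
```

Nut 4 is against its stop (1.4 N m). Next is nut 1.

```bash

python3 -m creep '[0.1,0,0,0,0,0,0, 0.1,0,0,0,0,0,0, 0.1,0,0,0,0,0,0, 0.1,0,0,-3.5,0,0,0, 0.1,0,0,-4,0,0,0, 0.1,0,0,0,0,0,0]'
python3 p.py 1 45 .270
```

```text
time: 24.5
position: [0.5261, -0.0465, 0.2721]
tcp_rot: [179.5, -0.1, 78.9]
ft_force: [0.6, -2.0, 0.1]
grip_width: 0.0472
grasp_force: 0.0
target [0.6541 0.0492] 0.27 psi 36.0
t 24.5 pos [ 0.5261 -0.0465  0.2721] rot [ 1.795e+02 -1.000e-01  7.890e+01] q [-11.  31.  18. 106. -13.  44.   3.] F [ 0.6 -2.   0.1] w 0.0472 g 0.0
shift cm [11.85 10.71  0.32] turn [ 0.008 -0.005  0.749]
```

```bash

python3 -m creep '[0.1,3,2.65,0.1,0,0,0, 0.1,3,2.65,0.1,0,0,0, 0.1,3,2.65,0,0,0,0, 0.1,3,2.65,0,0,0,0, 0.1,0,0,0,0,0,0.125, 0.1,0,0,0,0,0,0.125, 0.1,0,0,0,0,0,0.125, 0.1,0,0,0,0,0,0.125, 0.1,0,0,0,0,0,0.125, 0.1,0,0,0,0,0,0.125]'
python3 -m creep '[0.1,0,0,0,0,0,0, 0.1,0,0,0,0,0,0]'
python3 p.py 1 45 .265
```

```text
time: 25.5
position: [0.6498, 0.052, 0.265]
tcp_rot: [-179.9, 0.1, 35.7]
ft_force: [0.4, -0.2, 0.2]
grip_width: 0.0471
grasp_force: 0.0
time: 25.7
position: [0.6501, 0.052, 0.2652]
tcp_rot: [-180.0, 0.1, 36.2]
ft_force: [-0.5, 0.3, 0.2]
grip_width: 0.0472
grasp_force: 0.0
target [0.6541 0.0492] 0.265 psi 36.0
t 25.7 pos [0.6501 0.052  0.2652] rot [-1.80e+02  1.00e-01  3.62e+01] q [-24.  44.  31.  85. -25.  58. -41.] F [-0.5  0.3  0.2] w 0.0472 g 0.0
shift cm [0.16 0.46 0.02] turn [-0.001  0.001  0.003]
```

```bash

python3 -m creep '[0.1,0.15,0.3,0,0,0,0, 0.1,0,0,2.5,0,0,0, 0.1,0,0,2.5,0,0,0, 0.1,0,0,1.9,0,0,0, 0.1,0,0,0.4,0,0,0, -1,0,0,0,0,0,0, -1,0,0,0,0,0,0, -1,0,0,0,0,0,0, -1,0,0,0,0,0,0, -1,0,0,0,0,0,0]' 60
python3 p.py 1 90 .192
python3 -m creep '[-1,0,0,-0.1,0,0,0, -1,0,0,0,0,0,0.11, -1,0,0,0,0,0,0.11, -1,0,0,0,0,0,0.11, -1,0,0,0,0,0,0.11, -1,0,0,0,0,0,0.11, -1,0,0,0,0,0,0.11, -1,0,0,0,0,0,0.13, -1,0,0,0,0,0,0.03, -1,0,0,0,0,0,0]'
python3 p.py 1 90 .192;python3 -c "from cell import observe;print(observe()['ft_torque'])"
```

```text
time: 26.7
position: [0.6533, 0.0517, 0.1942]
tcp_rot: [-179.9, -0.1, 36.1]
ft_force: [-4.0, 3.1, 4.8]
grip_width: 0.0104
grasp_force: 60.0
target [0.6541 0.0492] 0.192 psi -9.0
t 26.7 pos [0.6533 0.0517 0.1942] rot [-1.799e+02 -1.000e-01  3.610e+01] q [-23.  48.  28.  88. -28.  50. -39.] F [-4.   3.1  4.8] w 0.0104 g 60.0
shift cm [-0.08  0.24  0.22] turn [-0.002 -0.001  0.787]
time: 27.7
position: [0.6531, 0.0526, 0.1943]
tcp_rot: [-179.9, 0.1, -10.6]
ft_force: [-3.6, 4.4, 3.8]
grip_width: 0.0109
grasp_force: 69.9
target [0.6541 0.0492] 0.192 psi -9.0
t 27.7 pos [0.6531 0.0526 0.1943] rot [-1.799e+02  1.000e-01 -1.060e+01] q [-29.  52.  41.  88. -39.  55. -75.] F [-3.6  4.4  3.8] w 0.0109 g 69.9
shift cm [0.16 0.32 0.23] turn [-0.001  0.002 -0.028]
[0.7855037  0.75573218 1.40339797]
```

Nut 1 is also on its stop. Next is nut 3.

```bash

python3 -m creep '[0.1,0,0,0,0,0,0, 0.1,0,0,0,0,0,0, 0.1,0,0,0,0,0,0, 0.1,0,0,-3.5,0,0,0, 0.1,0,0,-4,0,0,0, 0.1,0,0,0,0,0,0]'
python3 p.py 3 45 .270
```

```text
time: 28.3
position: [0.6569, 0.0483, 0.2748]
tcp_rot: [-180.0, -0.7, -11.0]
ft_force: [1.7, -0.1, 0.8]
grip_width: 0.0474
grasp_force: 0.0
target [0.4269 0.0852] 0.27 psi 36.0
t 28.3 pos [0.6569 0.0483 0.2748] rot [-180.    -0.7  -11. ] q [-30.  47.  45.  84. -36.  63. -79.] F [ 1.7 -0.1  0.8] w 0.0474 g 0.0
shift cm [-23.28   0.78   0.21] turn [ 0.004 -0.011 -0.821]
```

```bash

python3 -m creep '[0.1,-3.85,0.13,0,0,0,0, 0.1,-3.85,0.13,0,0,0,0, 0.1,-3.85,0.13,0,0,0,0, 0.1,-3.85,0.13,0,0,0,0, 0.1,-3.85,0.13,0.1,0,0,0, 0.1,-3.85,0.13,0.1,0,0,0, 0.1,0,0,0,0,0,-0.14, 0.1,0,0,0,0,0,-0.14, 0.1,0,0,0,0,0,-0.14, 0.1,0,0,0,0,0,-0.14]'
python3 -m creep '[0.1,0,0,0,0,0,-0.14, 0.1,0,0,0,0,0,-0.12, 0.1,0,0,0,0,0,0, 0.1,0,0,0,0,0,0]'
python3 p.py 3 45 .265
```

```text
time: 29.3
position: [0.4253, 0.0864, 0.2668]
tcp_rot: [180.0, -0.0, 21.4]
ft_force: [-0.3, 0.6, 0.3]
grip_width: 0.0473
grasp_force: 0.0
time: 29.7
position: [0.4253, 0.0864, 0.2668]
tcp_rot: [180.0, -0.0, 35.8]
ft_force: [-0.8, -0.1, 0.9]
grip_width: 0.0472
grasp_force: 0.0
target [0.4269 0.0852] 0.265 psi 36.0
t 29.7 pos [0.4253 0.0864 0.2668] rot [180.   -0.   35.8] q [-40.  27.  33. 121. -24.  38. -44.] F [-0.8 -0.1  0.9] w 0.0472 g 0.0
shift cm [0.06 0.19 0.18] turn [ 0.    -0.    -0.003]
```

```bash

python3 -m creep '[0.1,0.1,0.2,0,0,0,0, 0.1,0,0,2.5,0,0,0, 0.1,0,0,2.5,0,0,0, 0.1,0,0,2.1,0,0,0, 0.1,0,0,0.4,0,0,0, -1,0,0,0,0,0,0, -1,0,0,0,0,0,0, -1,0,0,0,0,0,0, -1,0,0,0,0,0,0, -1,0,0,0,0,0,0]' 60
python3 p.py 3 90 .192
python3 -m creep '[-1,0,0,-0.1,0,0,0, -1,0,0,0,0,0,0.11, -1,0,0,0,0,0,0.11, -1,0,0,0,0,0,0.11, -1,0,0,0,0,0,0.11, -1,0,0,0,0,0,0.11, -1,0,0,0,0,0,0.11, -1,0,0,0,0,0,0.13, -1,0,0,0,0,0,0.03, -1,0,0,0,0,0,0]'
python3 p.py 3 90 .192;python3 -c "from cell import observe;print(observe()['ft_torque'])"
```

```text
time: 30.7
position: [0.4279, 0.0857, 0.1927]
tcp_rot: [179.9, -0.1, 36.0]
ft_force: [0.4, -1.2, 7.1]
grip_width: 0.0112
grasp_force: 60.2
target [0.4269 0.0852] 0.192 psi -9.0
t 30.7 pos [0.4279 0.0857 0.1927] rot [ 1.799e+02 -1.000e-01  3.600e+01] q [-33.  34.  24. 126. -32.  26. -37.] F [ 0.4 -1.2  7.1] w 0.0112 g 60.2
shift cm [-0.11 -0.02  0.07] turn [ 0.    -0.002  0.786]
time: 31.7
position: [0.4282, 0.0846, 0.1929]
tcp_rot: [179.8, -0.2, -10.7]
ft_force: [3.0, -5.3, -4.5]
grip_width: 0.0111
grasp_force: 71.6
target [0.4269 0.0852] 0.192 psi -9.0
t 31.7 pos [0.4282 0.0846 0.1929] rot [179.8  -0.2 -10.7] q [-41.  38.  38. 126. -46.  31. -67.] F [ 3.  -5.3 -4.5] w 0.0111 g 71.6
shift cm [-0.14 -0.03  0.09] turn [ 0.003 -0.003 -0.029]
[-0.99935392 -0.48611665  1.41311225]
```

```bash

python3 -m creep '[0.1,0,0,0,0,0,0, 0.1,0,0,0,0,0,0, 0.1,0,0,0,0,0,0, 0.1,0,0,-3.5,0,0,0, 0.1,0,0,-4,0,0,0, -1,-4,0,0,0,0,0, -1,-4,0,0,0,0,-0.14, -1,0,0,0,0,0,-0.14, -1,0,0,0,0,0,-0.14, -1,0,0,0,0,0,-0.14]'
python3 - <<'E'
from h import *;from cell import get_image
g=get_image("top");a=g["frame"][140:260,180:300];h=get_image("side");b=h["frame"][70:190,200:320]
np.savez("top2.npz",**g);np.savez("side2.npz",**h)
cv2.imwrite("pics/a3.png",cv2.resize(np.hstack([a,b]),None,fx=3.3,fy=3.3,interpolation=cv2.INTER_CUBIC))
C=np.array([.541,.0673]);f=g["frame"].max(2);q0=cv2.inRange(f,0,70);q0[:140]=0;q0[260:]=0;q0[:,:180]=0;q0[:,300:]=0
k,l,st,ce=cv2.connectedComponentsWithStats(q0)
for i in range(1,k):
    if st[i,4]<25 or st[i,4]>200: continue
    v,u=np.where(l==i);q=plane(g,np.c_[u,v],.195)[:,:2];e,V=np.linalg.eigh(np.cov(q.T));print(ce[i].round(1),np.degrees(np.arctan2(V[1,1],V[0,1])).round(1)%180)
from p import go
go([.502,.120,.27],36)
E
```

```text
time: 32.7
position: [0.3481, 0.1014, 0.2681]
tcp_rot: [-179.9, -0.0, 21.5]
ft_force: [0.2, 0.1, 0.3]
grip_width: 0.0003
grasp_force: 0.0
[243.6 162.6] 171.6
[200.  194.2] 83.0
[274.6 203.5] 76.8
[231.5 236.3] 176.7
[269.6 240.7] 127.5
t 32.8 pos [0.3484 0.1012 0.2681] rot [-179.9   -0.    21.2] q [-51.  23.  41. 131. -28.  34. -58.] F [-0.   0.5  0. ] w 0.0002 g 0.0
shift cm [15.    3.79 -0.19] turn [-0.001 -0.001 -0.259]
```

View pics/a3.png

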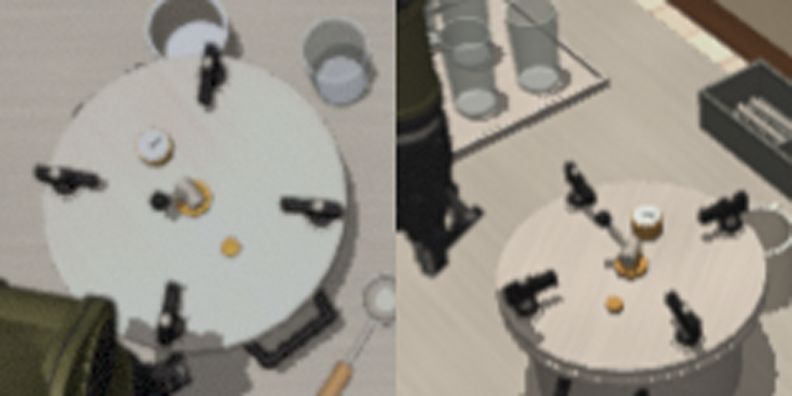

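All four bars point at the centre, so the nuts are home, and the lever is still open. Next I go to the lever's open side with shut fingers.

```bash

python3 -m creep '[-1,3.75,0.95,0,0,0,0, -1,3.75,0.95,0,0,0,0, -1,3.75,0.95,0,0,0,0, -1,3.75,0.95,0,0,0,0, -1,0,0,0,0,0,-0.13, -1,0,0,0,0,0,-0.129, -1,0,0,0,0,0,0, -1,0,0,0,0,0,0]'
python3 -c "
from p import go
go([.502,.120,.222],36)"
```

```text
time: 33.6
position: [0.502, 0.1195, 0.2677]
tcp_rot: [-180.0, 0.0, 35.7]
ft_force: [0.0, -1.0, 0.3]
grip_width: -0.0001
grasp_force: 0.0
t 33.6 pos [0.502  0.1195 0.2677] rot [-180.     0.    35.7] q [-39.  34.  34. 108. -26.  46. -45.] F [ 0.  -1.   0.3] w -0.0001 g 0.0
shift cm [ 0.03 -0.03  4.57] turn [-0.001  0.    -0.006]
```

```bash

python3 -m creep '[-1,0,0,2.3,0,0,0, -1,0,0,2.3,0,0,0, -1,0,0,0,0,0,0, -1,0,1,0,0,0,0, -1,0,1,0,0,0,0, -1,0,1,0,0,0,0, -1,0,1,0,0,0,0, -1,0,1,0,0,0,0, -1,0,0,0,0,0,0]'
python3 -m creep '[-1,0,0.8,0,0,0,0, -1,0,0.8,0,0,0,0, -1,0,0,0,0,0,0]'
python3 -m creep '[-1,0,0.4,0,0,0,0, -1,0,0,0,0,0,0]'
```

```text
time: 34.5
position: [0.5334, 0.0768, 0.2226]
tcp_rot: [179.8, -0.1, 35.8]
ft_force: [0.5, -0.7, -0.8]
grip_width: -0.0001
grasp_force: 0.0
time: 34.8
position: [0.5414, 0.065, 0.2217]
tcp_rot: [180.0, 0.0, 35.9]
ft_force: [-0.5, 0.8, 0.9]
grip_width: -0.0001
grasp_force: 0.3
time: 35.0
position: [0.5432, 0.0627, 0.2217]
tcp_rot: [-180.0, 0.0, 36.0]
ft_force: [-1.7, 1.2, 0.3]
grip_width: 0.0
grasp_force: 0.7
```

```bash

for i in 1 ; do
python3 -m creep '[-1,0,0.3,0,0,0,0, -1,0,0,0,0,0,0]' | sed -n 2,4p
python3 -m creep '[-1,0,0.3,0,0,0,0, -1,0,0,0,0,0,0]' | sed -n 2,4p
python3 -m creep '[-1,0,0.3,0,0,0,0, -1,0,0,0,0,0,0]' | sed -n 2,4p
done
```

```text
position: [0.5435, 0.0624, 0.2215]
tcp_rot: [-179.7, 0.1, 36.1]
ft_force: [-4.5, 4.7, 3.0]
position: [0.5437, 0.0622, 0.2215]
tcp_rot: [-179.4, 0.1, 36.1]
ft_force: [-9.4, 9.4, 6.5]
position: [0.5438, 0.0619, 0.2214]
tcp_rot: [-179.2, 0.2, 36.2]
ft_force: [-10.7, 13.5, 10.1]
```

The lever has hit its stop at 17 N with no further travel. I back off, lift clear and check.

```bash

python3 -m creep '[-1,0,-1,0,0,0,0, -1,0,-2,0,0,0,0, -1,0,-3,0,0,0,0, -1,0,0,-3,0,0,0, -1,0,0,-4,0,0,0, -1,-4.5,0,0,0,0,0, -1,-4.5,0,0,0,0,0, -1,-4.5,0,0,0,0,0, -1,-4,0,0,0,0,0, -1,0,0,0,0,0,0]'
python3 - <<'E'
from h import *;from cell import get_image,observe
g=get_image("top");a=g["frame"][140:260,180:300];h=get_image("side");b=h["frame"][70:190,200:320]
cv2.imwrite("pics/a4.png",cv2.resize(np.hstack([a,b]),None,fx=3.3,fy=3.3,interpolation=cv2.INTER_CUBIC))
C=np.array([.541,.0673]);d=np.array([.588,-.809])
print([ (n,project(x,[[*(C+.029*d),.218]]).round(1)) for n,x in(("top",g),("side",h))])
print(observe()["qd"].round(2))
E
```

```text
time: 36.6
position: [0.3671, -0.002, 0.292]
tcp_rot: [-179.9, 0.1, 35.6]
ft_force: [0.9, 0.3, 0.2]
grip_width: 0.0002
grasp_force: 0.0
[('top', array([[244.1, 189.5]])), ('side', array([[278.9, 140.3]]))]
[-0.87  1.65 -1.45 -2.93 -0.33  0.13 -0.1 ]
```

View pics/a4.png

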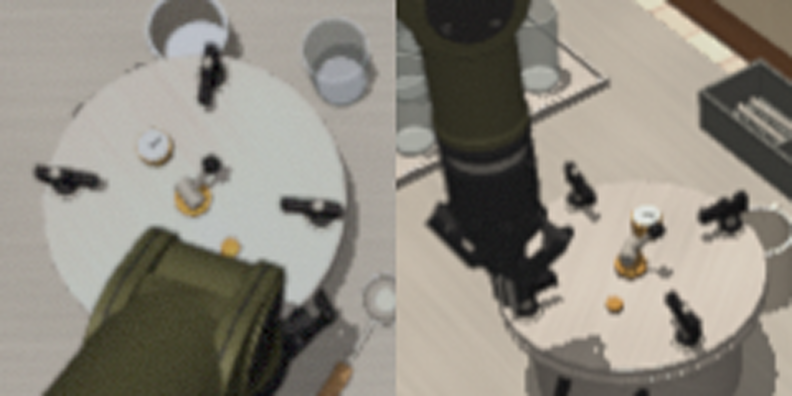

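The ball is at pixel (244,189) in the top view, exactly where the shut position projects. The nuts are still home and the arm is clear, so I hand in.

```bash
python3 -m creep '[-1,0,0,0,0,0,0, -1,0,0,0,0,0,0, -1,0,0,0,0,0,0]' | tail -4; python3 -c "from cell import job_done;print(job_done())"
```

```text
tcp_rot: [180.0, -0.0, 36.0]
ft_force: [-0.2, 0.3, -0.1]
grip_width: 0.0003
grasp_force: 0.0
the job is handed in; nothing more can be done
None
```

I tightened all four nuts in two crisscross passes (2-4-1-3, to halfway and then to the stop), pushed the vent lever over to its shut stop, and handed the job in at about 37 s with the robot touching nothing.

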